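# Check the detector channels with test probes and a glass reference cell

### The job

Push every test probe in the stand fully home into the terminal opening of the channel module of its own colour, and stand the glass reference cell midway between the lamp and the detector, centred in the beam and square to it. With all that in place press the red check button fully down, then put the cell back on the middle of its blue pad, upright, leaving the probes in. The cell is fragile: grip the glass with no more than about 15 N and never tip it over, and leave the other things on the table where they are.

Things in the scene. Friction and masses are not known exactly. Their poses are not given: they have to be found in the camera images.
- probe_red: red test probe (may be absent), upright: brass pin 8 mm thick, 40 mm long below, square red handle 18 x 18 x 70 mm above. Origin: tip of the pin (bottom); z up along the probe; x, y square to the handle's faces. Starts in the black stand, tip 10 mm above the table, handle's underside on the stand's top.
- probe_yellow: yellow test probe (may be absent), upright: brass pin 8 mm thick, 40 mm long below, square yellow handle 18 x 18 x 70 mm above. Origin: tip of the pin (bottom); z up along the probe; x, y square to the handle's faces. Starts in the black stand, tip 10 mm above the table, handle's underside on the stand's top.
- probe_blue: blue test probe (may be absent), upright: brass pin 8 mm thick, 40 mm long below, square blue handle 18 x 18 x 70 mm above. Origin: tip of the pin (bottom); z up along the probe; x, y square to the handle's faces. Starts in the black stand, tip 10 mm above the table, handle's underside on the stand's top.
- probe_green: green test probe (may be absent), upright: brass pin 8 mm thick, 40 mm long below, square green handle 18 x 18 x 70 mm above. Origin: tip of the pin (bottom); z up along the probe; x, y square to the handle's faces. Starts in the black stand, tip 10 mm above the table, handle's underside on the stand's top.
- module_red: fixed grey channel module with red marks, a 56 mm cube on an 8 mm rail (top 64 mm above the table). Round 10 mm terminal opening in the middle of its top, 44 mm deep, 2 mm chamfer. Origin: centre of the underside, below the opening; z up. Fully home, a probe's tip is 16 mm above this origin, its handle's underside on the top.
- module_yellow: fixed grey channel module with yellow marks, a 56 mm cube on an 8 mm rail (top 64 mm above the table). Round 10 mm terminal opening in the middle of its top, 44 mm deep, 2 mm chamfer. Origin: centre of the underside, below the opening; z up. Fully home, a probe's tip is 16 mm above this origin, its handle's underside on the top.
- module_blue: fixed grey channel module with blue marks, a 56 mm cube on an 8 mm rail (top 64 mm above the table). Round 10 mm terminal opening in the middle of its top, 44 mm deep, 2 mm chamfer. Origin: centre of the underside, below the opening; z up. Fully home, a probe's tip is 16 mm above this origin, its handle's underside on the top.
- module_green: fixed grey channel module with green marks, a 56 mm cube on an 8 mm rail (top 64 mm above the table). Round 10 mm terminal opening in the middle of its top, 44 mm deep, 2 mm chamfer. Origin: centre of the underside, below the opening; z up. Fully home, a probe's tip is 16 mm above this origin, its handle's underside on the top.
- stand: fixed black block 60 x 190 x 50 mm with four 11 mm holes in a row along its y axis, 45 mm apart, where the probes stand in any order. Origin: centre of its underside
- bench: fixed bench: white lamp head at -x, black detector head at +x, each 50 (x) x 80 (y) x 90 mm tall, on a foot 110 (y) x 10 mm high, centred 130 mm from the origin; lenses face each other 186 mm apart over bare table. Origin: on the table midway between the heads, under the beam; the beam runs along x
- cell: glass reference cell, 160 g: dark base 60 x 60 x 12 mm with a green glass block, 34 (x) x 42 (y) mm, from 12 to 74 mm above the underside, white cap above. Origin: centre of the underside; z up. Square to the beam = its x axis along the beam, either way round. Take it by the glass with 5 N or so; starts on the blue pad
- pad: blue pad, 100 x 100 mm, 1 mm thin marking on the table where the cell belongs. Origin: its centre, on the table
- check_button (a joint): travel of the red check button, 0 out, 0.006 m fully down (about 5 N); springs back
- check_button_top (a point): centre of the top of the red button (34 mm across), on the white console, a box 100 x 80 x 35 mm
- objective: bystander: microscope objective, steel, 42 mm across, 62 mm tall, standing; origin: on its underside
- bottle_amber: bystander: amber bottle, 66 mm across, 120 mm tall; origin: on its underside
- bottle_clear: bystander: clear bottle with blue cap, 66 mm across, 130 mm tall; origin: on its underside
- screwdriver: bystander: screwdriver lying flat, 180 mm long
- slide_tray: bystander: clear low tray 80 x 110 x 25 mm; origin: on its underside
- wrench: bystander: steel wrench lying flat, 160 mm long
There are look-alikes about, which are no part of the job. Leave any pink look-alike of the part that bears check_button alone.

How it is judged:
On the way, in this order (a step that is already met when the one before it is completed fails the run):
1. every probe present is fully home in the module of its colour and the cell stands released midway between lamp and detector, square to the beam (horizontal distance between probe_red and module_red below 0.004 m and z of probe_red in the frame of module_red below 0.02 m and angle between each of probe_red, probe_yellow, probe_blue, probe_green's own z axis and vertical below 0.09 rad and horizontal distance between probe_yellow and module_yellow below 0.004 m and z of probe_yellow in the frame of module_yellow below 0.02 m and horizontal distance between probe_blue and module_blue below 0.004 m and z of probe_blue in the frame of module_blue below 0.02 m and horizontal distance between probe_green and module_green below 0.004 m and z of probe_green in the frame of module_green below 0.02 m and x of cell in the frame of bench between -0.012 and 0.012 m and y of cell in the frame of bench between -0.01 and 0.01 m and angle between the x axis of cell and the x axis of bench, either way round below 0.16 rad and angle between cell's own z axis and vertical below 0.06 rad and height (world z) of cell below 0.006 m and contact force between the fingers and cell below 0.1 N and linear speed of cell below 0.02 m/s), for 0.2 s.
2. the check button is pressed fully down with probes and cell still so (value of joint check_button above 0.0045 m and horizontal distance between probe_red and module_red below 0.004 m and z of probe_red in the frame of module_red below 0.02 m and angle between each of probe_red, probe_yellow, probe_blue, probe_green's own z axis and vertical below 0.09 rad and horizontal distance between probe_yellow and module_yellow below 0.004 m and z of probe_yellow in the frame of module_yellow below 0.02 m and horizontal distance between probe_blue and module_blue below 0.004 m and z of probe_blue in the frame of module_blue below 0.02 m and horizontal distance between probe_green and module_green below 0.004 m and z of probe_green in the frame of module_green below 0.02 m and x of cell in the frame of bench between -0.012 and 0.012 m and y of cell in the frame of bench between -0.01 and 0.01 m and angle between the x axis of cell and the x axis of bench, either way round below 0.16 rad and angle between cell's own z axis and vertical below 0.06 rad and height (world z) of cell below 0.006 m), for 0.05 s.
At the end, for the whole second after the job is handed in: Each probe is in the module of its colour (within 4 mm of its axis, at most 4 mm short of home, within 5 degrees of upright); the cell stands upright, released, still, within 20 mm of the pad's; button out. At the press the cell was within 12 mm along, 10 mm across, 9 degrees (horizontal distance between probe_red and module_red below 0.004 m and z of probe_red in the frame of module_red below 0.02 m and angle between each of probe_red, probe_yellow, probe_blue, probe_green's own z axis and vertical below 0.09 rad and horizontal distance between probe_yellow and module_yellow below 0.004 m and z of probe_yellow in the frame of module_yellow below 0.02 m and horizontal distance between probe_blue and module_blue below 0.004 m and z of probe_blue in the frame of module_blue below 0.02 m and horizontal distance between probe_green and module_green below 0.004 m and z of probe_green in the frame of module_green below 0.02 m and horizontal distance between cell and pad below 0.02 m and angle between cell's own z axis and vertical below 0.06 rad and height (world z) of cell below 0.006 m and contact force between the fingers and cell below 0.1 N and linear speed of cell below 0.02 m/s and value of joint check_button below 0.002 m); the robot touches nothing.
It fails at once if the fingers squeeze the glass cell with more than 18 N on a side (contact force between the fingers and cell above 36 N).
It fails at once if the cell is tipped over (angle between cell's own z axis and vertical above 0.6 rad).
It fails at once if a bystander is pushed away (distance of any of objective, bottle_amber, bottle_clear, screwdriver, slide_tray, wrench from where it was at the start of the episode above 0.04 m).
Of probe_red, probe_yellow, probe_blue, probe_green only 3 to 4 are there at a start; the rules pass over those that are not, and their reading is None.
At some moment in a run one of cell may be knocked a few centimetres aside while the robot is not near it.
It also fails if it takes over 210 s, if anything falls off the work surface, if the arm or the gripper's body presses on something with over 40 N, if the wrist force passes 120 N, or if a joint passes its speed limit or range.

### The arm

A 6-joint arm with a two-finger parallel gripper is mounted at the origin on the work surface. World frame = base frame: x ahead of the robot, y to its left, z up, the work surface at z = 0. Lengths are in m, angles in rad, forces in N, time in s.
With the tool pointing down it reaches from about 0.35 to 0.975 m from the base axis. Payload 4.9 kg.
Tool frame: the origin (TCP) lies at the very end of the fingers, on their centre line; the grasp point (between the pads) lies 19 mm behind it; z points along the fingers, y is the line along which they close (so a half turn about z gives the same grasp; the last joint's range is limited). The gripper opens to 85 mm and grips with 20 to 120 N. Pads are 22 mm wide; open, the fingers measure 114 mm over their backs; the gripper's body (76 mm by 85 mm) begins 54 mm behind the grasp point. The pads swing forward as they close: fully open they stand 13 mm farther back than shut.
Start: joints at [1.017, 0.053, 1.613, -0, 1.476, -0.119], TCP at [0.263, 0.567, 0.231] pointing down, gripper open.
Joint ranges: [-3.01, 3.01], [-1.01, 2.22], [0.06, 2.58], [-1.02, 4.17], [0.09, 2.62], [-3.14, 3.14]. Speed limits (rad/s): [2.57, 2.57, 3.14, 3.14, 3.14, 3.14].

### API

Orientations are given as a unit quaternion [w, x, y, z].
In Python, from plant import manip gives the robot as it stands.
- The arm moves only by the shell command python3 -m pendant 'ROWS'. ROWS is JSON, a list of rows, each a list of 3 entries, a list of its own where there are three numbers: the opening, from 0 (shut) to 1 (fully open), then the shift along the tool's x, y, z in units of 12 cm (1.0 is 12 cm), then the turn about the tool's z in units of pi rad (1.0 is pi rad). In form: [[gripper, [dx, dy, dz], roll], ...]. A call has 1 to 10 rows; each row is the pose to reach, as a shift and turn from the pose commanded when the call began, along the tool's axes at that moment, turning the shorter way round; what a row does not reach only later rows make up. A row lasts 1/10 s, in which the tool goes at most 50 mm and 8.59 degrees, less where a joint would pass 70% of its speed; a pose out of reach is approached as far as the arm can. A call with a number of a shift or a turn outside -1 to 1 is refused whole. A call with a gripper value outside its range is refused whole. The fingers move at their own pace and stop on an object; the grip force is fixed at half the most. Time passes only in rows, so rows that repeat a pose let the fingers close. It gives the time, the measured TCP pose, the force, the opening and the grip force at its end, in the units of the state.
- manip.state(): the state, without advancing time (a new reading comes with each control period).
- manip.grab_frame(name): name is "scene" or "top"; returns a dict with "img" (420x560x3 uint8, red, green, blue), "fx", "fy", "cx", "cy" (pixels), "eye" and "rotation" of the camera in the world. Camera axes: x right, y down, z forward; pixel columns grow to the right and rows downward; lengths in m; the calibration is good to about 2 mm. A picture is of the moment at which its call begins. There is no depth.
- manip.job_done(): hands the job in; it is judged then, once.
The state is a dict: "time": time; "joint_pos": joint angles; "joint_vel": joint speeds; "joint_efforts": joint torques, N m; "tool_pos": TCP position; "tool_rot": TCP orientation; "contact_force": force on the tool from outside, world axes, zero at the start; "ft_torque": the same for the moment, N m; "gripper_width": opening from 0.0 (shut) to 1.0 (fully open); "grasp_force": force on a finger pad.
Only numpy, scipy, OpenCV 4.12 (cv2) and the standard library are available. Lean on these libraries where they do the work, as an engineer would, in place of code of your own. Each camera call takes 0.05 s, during which the arm holds its last target. There are 200 camera calls.

## Working session

There is one attempt and no reset: what is moved stays moved. The work goes in short steps, Python scripts to look and compute and a shell command to move; the robot and the scene stay as the last step left them, time stands still between calls to the robot, and variables do not carry over. Pictures are saved under pics/ and viewed, at most 16 in all, crops included, and the job is handed in when it is done.

```bash
ls; mkdir -p pics; python3 - <<'E'
from plant import manip
import cv2,pickle
for n in("scene","top"):
    f=manip.grab_frame(n); cv2.imwrite(f"pics/{n}0.png",f["img"][:,:,::-1]); print(n,f["fx"],f["fy"],f["cx"],f["cy"],f["eye"],f["rotation"])
    pickle.dump(f,open(f"{n}0.pkl","wb"))
print(manip.state())
E
```

```text
pics
scene 472.38083554884287 472.38083554884287 276.54710470090015 217.08685593943474 [ 1.02344045 -0.56710508  0.9768337 ] [-0.31721855  0.8870698   0.31233861 -0.12216448]
top 516.5666707448373 516.5666707448373 280.05623976622564 202.5185338923992 [0.35028048 0.02081088 1.69056935] [-0.04447697  0.71049123 -0.70090995  0.04415039]
{'time': 0.1, 'joint_pos': array([ 1.01695144e+00,  5.33031780e-02,  1.61413257e+00,  1.93170560e-05,
        1.47599013e+00, -1.19013908e-01]), 'joint_vel': array([ 0.00159406, -0.00102133, -0.0023358 , -0.0009224 , -0.00139614,
       -0.00034724]), 'joint_efforts': array([ 4.86917143e-04, -3.94897556e+01, -3.71367288e+01, -9.58169744e-05,
        3.93704104e-03,  1.90303632e-05]), 'tool_pos': array([0.26299709, 0.56636619, 0.23019271]), 'tool_rot': array([-3.11666529e-04,  2.15707490e-01,  9.76457597e-01, -8.62053392e-04]), 'contact_force': array([-0.04183846, -0.10061691,  0.23004666]), 'ft_torque': array([0.02427292, 0.04720569, 0.01199862]), 'grasp_force': 0.0, 'gripper_width': 1.0005534377549727}
```

View pics/top0.png

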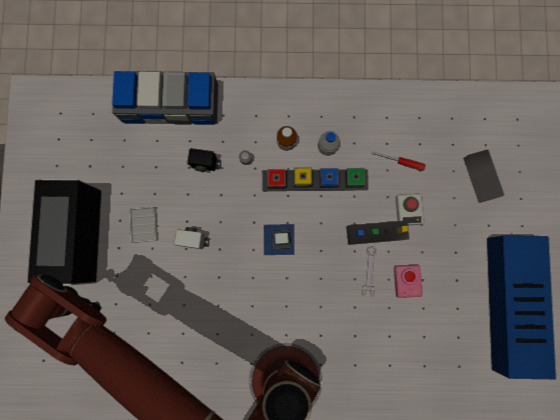

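View pics/scene0.png

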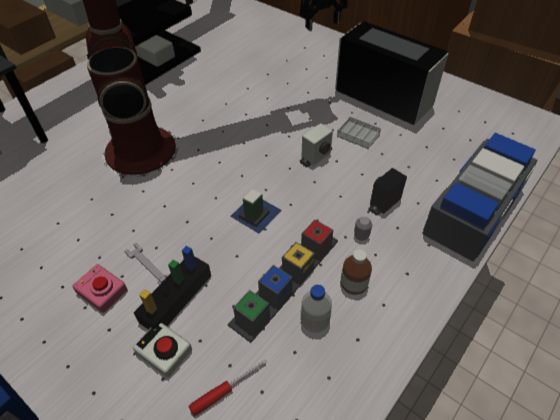

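Top view: the modules are red (277,178), yellow (303,176), blue (330,177) and green (356,177). The stand holds blue (361,233), green (376,232) and yellow (404,229), and red seems to be absent. The cell is at (281,238), the lamp at (190,238), the detector at (203,160) and the red button at (411,205). The pink console at (409,280) is the look-alike. I'll enlarge crops to measure.

```bash
cat > h.py <<'E'
import numpy as np,cv2,pickle
from scipy.spatial.transform import Rotation as R
def load(n): return pickle.load(open(n,"rb"))
def rot(f): return R.from_quat(np.roll(f["rotation"],-1)).as_matrix()
def ray(f,u,v,z):
    d=rot(f)@np.array([(u-f["cx"])/f["fx"],(v-f["cy"])/f["fy"],1]); e=np.array(f["eye"])
    return e+d*(z-e[2])/d[2]
def proj(f,p):
    c=rot(f).T@(np.array(p)-f["eye"]); return np.array([f["fx"]*c[0]/c[2]+f["cx"],f["fy"]*c[1]/c[2]+f["cy"]])
def tri(fs,uvs):  # least squares intersection of rays
    A=np.zeros((3,3));b=np.zeros(3)
    for f,(u,v) in zip(fs,uvs):
        d=rot(f)@np.array([(u-f["cx"])/f["fx"],(v-f["cy"])/f["fy"],1]); d/=np.linalg.norm(d)
        M=np.eye(3)-np.outer(d,d); A+=M; b+=M@f["eye"]
    return np.linalg.solve(A,b)
def grab(n,tag):
    from plant import manip
    f=manip.grab_frame(n); pickle.dump(f,open(f"{n}{tag}.pkl","wb")); return f
def crop(f,x,y,w,h,s,name):
    im=cv2.resize(f["img"][y:y+h,x:x+w,::-1],None,fx=s,fy=s,interpolation=cv2.INTER_CUBIC)
    for k in range(0,w,10): cv2.putText(im,str(x+k),(k*s,8),0,.3,(0,255,255),1); cv2.line(im,(k*s,10),(k*s,16),(0,255,255),1)
    for k in range(0,h,10): cv2.putText(im,str(y+k),(0,k*s+4),0,.3,(0,255,255),1); cv2.line(im,(20,k*s),(26,k*s),(0,255,255),1)
    cv2.imwrite(name,im)
E
python3 - <<'E'
from h import *
t=load("top0.pkl")
crop(t,255,160,180,90,4,"pics/c1.png"); crop(t,170,140,130,120,5,"pics/c2.png")
E
```

```text
(no output)
```

View pics/c1.png

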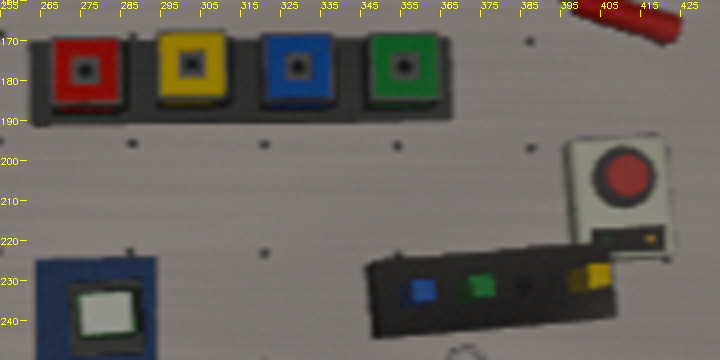

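View pics/c2.png

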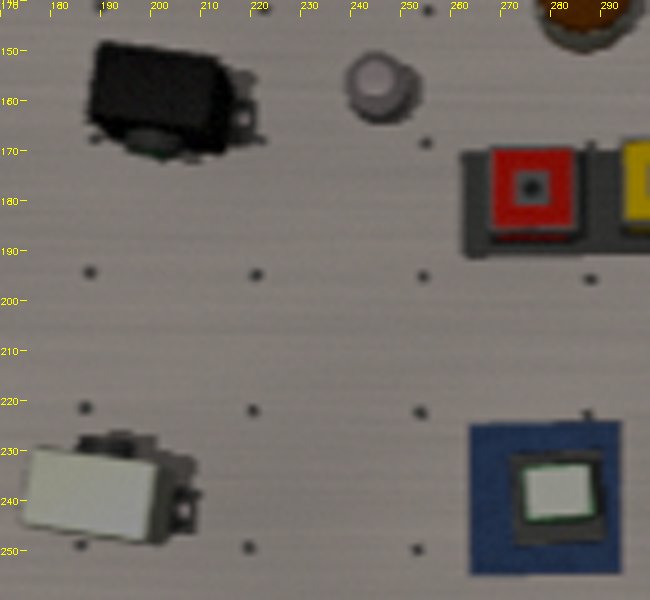

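The top crop shows holes at red (276.2,177.5), yellow (302.8,176), blue (329.5,176.5) and green (356,176.5). The third stand hole (386,231) is empty, so red is absent. The lamp top runs about (176,229)–(201,248), the detector top about (190,149)–(215,170), and the cell cap is centred at (281,238.5). Next I'll measure numerically.

```bash
cat > m.py <<'E'
from h import *
t=load("top0.pkl"); s=load("scene0.pkl")
def mask(f,c,box):
    x,y,w,h=box; hsv=cv2.cvtColor(f["img"],cv2.COLOR_RGB2HSV)
    H,S,V=[hsv[:,:,i].astype(int) for i in range(3)]
    hr={"red":(H<8)|(H>172),"yellow":(H>18)&(H<35),"blue":(H>100)&(H<125),"green":(H>45)&(H<90)}[c]
    m=(hr&(S>110)&(V>35)).astype(np.uint8); z=np.zeros_like(m); z[y:y+h,x:x+w]=m[y:y+h,x:x+w]; return z
def dark(f,u,v,r=2):
    g=cv2.cvtColor(f["img"],cv2.COLOR_RGB2GRAY).astype(float); u0,v0=int(round(u)),int(round(v))
    p=g[v0-r:v0+r+1,u0-r:u0+r+1]; w=np.clip(np.percentile(p,80)-p,0,None); yy,xx=np.mgrid[v0-r:v0+r+1,u0-r:u0+r+1]
    return (w*xx).sum()/w.sum(),(w*yy).sum()/w.sum()
if __name__=="__main__":
    for c,u,v in(("red",276.2,177.5),("yellow",302.8,176),("blue",329.5,176.5),("green",356,176.5)):
        p=ray(t,*dark(t,u,v),.064); q=proj(s,p)
        m=mask(t,c,(int(u)-16,int(v)-14,32,29)); r=cv2.minAreaRect(cv2.findNonZero(m))
        print(c,p.round(4),"scene px",q.round(1),"scene dark",np.round(dark(s,*q,3),1),"rect",r, ray(t,*r[0],.064).round(4))
    for c,b,b2 in(("blue",(350,224,18,16),(178,240,24,40)),("green",(368,224,14,16),(165,255,20,40)),("yellow",(392,220,18,16),(135,285,25,40))):
        for f,bb in((t,b),(s,b2)):
            ys,xs=np.nonzero(mask(f,c,bb)); print(c,xs.min(),xs.max(),ys.min(),ys.max(),xs.mean().round(2),ys.mean().round(2),len(xs))
    # stand: dark
    g=cv2.cvtColor(t["img"],cv2.COLOR_RGB2GRAY)
    m=mask(t,"red",(398,190,25,28)); print("button",ray(t,*cv2.minAreaRect(cv2.findNonZero(m))[0],.045), cv2.minAreaRect(cv2.findNonZero(m)))
    m=mask(t,"blue",(255,215,50,50)); r=cv2.minAreaRect(cv2.findNonZero(m)); print("pad",r,ray(t,*r[0],.001))
    hsv=cv2.cvtColor(t["img"],cv2.COLOR_RGB2HSV); 
    for n,(x,y,w,h),z in(("cap",(270,228,22,22),.08),("lamp",(170,225,35,28),.1)):
        sub=t["img"][y:y+h,x:x+w].astype(int); m=(sub.min(2)>150).astype(np.uint8); r=cv2.minAreaRect(cv2.findNonZero(m)); 
        print(n,r,ray(t,r[0][0]+x,r[0][1]+y,z),sub.min(2).max())
E
python3 m.py
python3 - <<'E'
from h import *
t=load("scene0.pkl")
crop(t,70,210,150,150,4,"pics/c3.png")
E
```

```text
red [0.6364 0.0373 0.064 ] scene px [316.9 231. ] scene dark [317.  231.1] rect ((276.0, 178.5), (17.0, 16.0), 90.0) [0.6325 0.037  0.064 ]
yellow [ 0.6431 -0.0476  0.064 ] scene px [297.9 254.7] scene dark [298.  254.7] rect ((302.64349365234375, 176.57786560058594), (18.46929168701172, 16.386966705322266), 84.80557250976562) [ 0.6398 -0.048   0.064 ]
blue [ 0.642  -0.1332  0.064 ] scene px [274.5 278.7] scene dark [274.8 278.8] rect ((329.0, 177.5), (17.0, 16.0), 90.0) [ 0.638  -0.1322  0.064 ]
green [ 0.6436 -0.2175  0.064 ] scene px [250.6 304.9] scene dark [250.7 305.1] rect ((355.5, 177.5), (17.0, 15.0), 90.0) [ 0.6391 -0.2169  0.064 ]
blue 355 363 230 236 359.09 232.83 53
blue 182 195 246 269 188.64 257.72 197
green 372 378 228 234 374.94 231.08 36
green 169 177 261 281 172.94 265.04 52
yellow 397 407 225 232 402.2 228.88 69
yellow 140 156 290 313 148.02 301.47 245
button [ 0.56031102 -0.39900213  0.045     ] ((411.5, 203.5), (9.0, 9.0), 90.0)
pad ((278.4425048828125, 239.06228637695312), (29.016799926757812, 28.53718376159668), 87.70938873291016) [0.44288131 0.02668329 0.001     ]Traceback (most recent call last):
  File "m.py", line 26, in <module>
    sub=t["img"][y:y+h,x:x+w].astype(int); m=(sub.min(2)>150).astype(np.uint8); r=cv2.minAreaRect(cv2.findNonZero(m));
                                                                                  ~~~~~~~~~~~~~~~^^^^^^^^^^^^^^^^^^^^
cv2.error: OpenCV(4.12.0) /io/opencv/modules/imgproc/src/convhull.cpp:143: error: (-215:Assertion failed) total >= 0 && (depth == CV_32F || depth == CV_32S) in function 'convexHull'
```

View pics/c3.png

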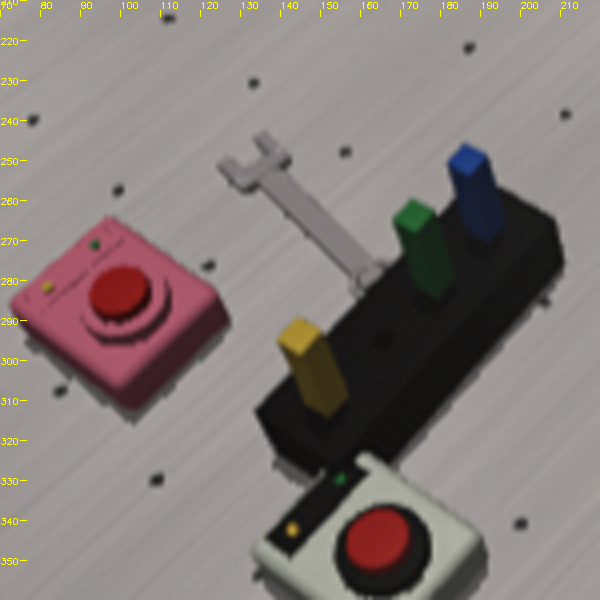

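Scene crop: the tops are at blue (186.4,249.4), green (173.4,263.4) and yellow (144.6,293.6), and the white console's button is at about (164,345). The hole measurements agree between cameras to 0.3 px.

```bash
python3 - <<'E'
from h import *
t=load("top0.pkl"); s=load("scene0.pkl")
P=[]
for n,a,b in(("b",(361,232.4),(186.4,249.4)),("g",(375.7,230.9),(173.4,263.4)),("y",(404.5,228.4),(144.6,293.6))):
    p,q,r=ray(t,*a,.12),ray(s,*b,.12),tri([t,s],[a,b]); P.append((p+q)/2); print(n,p.round(4),q.round(4),r.round(4))
P=np.array(P)[:,:2]; k=np.array([-1.5,-.5,1.5])*.045
A=np.c_[np.ones(3),k]; sol=np.linalg.lstsq(A,P,rcond=None)[0]; print(sol,np.hypot(*sol[1]),"fit",(A@sol).round(4),"err",(A@sol-P).round(4))
print("btn tri",tri([t,s],[(411.2,203.5),(163.5,344.8)]))
# cell cap & heads
def blob(f,box,fn):
    x,y,w,h=box; sub=f["img"][y:y+h,x:x+w].astype(int); m=fn(sub).astype(np.uint8)
    n,l,st,c=cv2.connectedComponentsWithStats(m); i=1+st[1:,4].argmax(); m=(l==i).astype(np.uint8)
    cs,_=cv2.findContours(m,0,1); r=cv2.minAreaRect(cs[0]); bx=cv2.boxPoints(r)+[x,y]; return c[i]+[x,y],r[1:],bx
for n,b,z in(("cap",(268,226,26,26),.08),("lamp",(168,222,40,32),.1)):
    sub=t["img"][b[1]:b[1]+b[3],b[0]:b[0]+b[2]].min(2); th=(int(sub.max())*.85); 
    c,r,bx=blob(t,b,lambda q:q.min(2)>th); print(n,th,c,r,ray(t,*c,z).round(4),[ray(t,*p,z)[:2].round(3) for p in bx])
c,r,bx=blob(t,(182,142,42,34),lambda q:q.max(2)<28); print("det",c,r,ray(t,*c,.1).round(4),[ray(t,*p,.1)[:2].round(3) for p in bx])
i=s["img"]; crop(s,235,115,180,150,4,"pics/c4.png")
E
```

```text
b [ 0.46   -0.2246  0.12  ] [ 0.4619 -0.2233  0.12  ] [ 0.4607 -0.2238  0.1193]
g [ 0.4652 -0.2694  0.12  ] [ 0.467  -0.2675  0.12  ] [ 0.466  -0.2684  0.1197]
y [ 0.474  -0.3572  0.12  ] [ 0.4759 -0.3574  0.12  ] [ 0.4744 -0.3572  0.1181]
[[ 0.46811162 -0.29061749]
 [ 0.10278983 -0.98747294]] 0.9928084184032719 fit [[ 0.4612 -0.224 ]
 [ 0.4658 -0.2684]
 [ 0.475  -0.3573]] err [[ 0.0002 -0.    ]
 [-0.0003  0.    ]
 [ 0.0001 -0.    ]]
btn tri [ 0.55891978 -0.39676451  0.05253732]
cap 119.0 [281.02 237.86] ((9.0, 10.0), 90.0) [0.4424 0.0184 0.08  ] [array([0.457, 0.034]), array([0.458, 0.003]), array([0.43 , 0.003]), array([0.429, 0.034])]
lamp 124.1 [187.35416667 238.44940476] ((23.758790969848633, 14.424979209899902), 8.130102157592773) [0.4355 0.3066 0.1   ] [array([0.419, 0.346]), array([0.463, 0.341]), array([0.453, 0.269]), array([0.409, 0.273])]
det [202.51950719 159.32443532] ((29.839906692504883, 19.79899024963379), 8.130102157592773) [0.684  0.2679 0.1   ] [array([0.656, 0.316]), array([0.719, 0.309]), array([0.706, 0.216]), array([0.644, 0.223])]
```

View pics/c4.png

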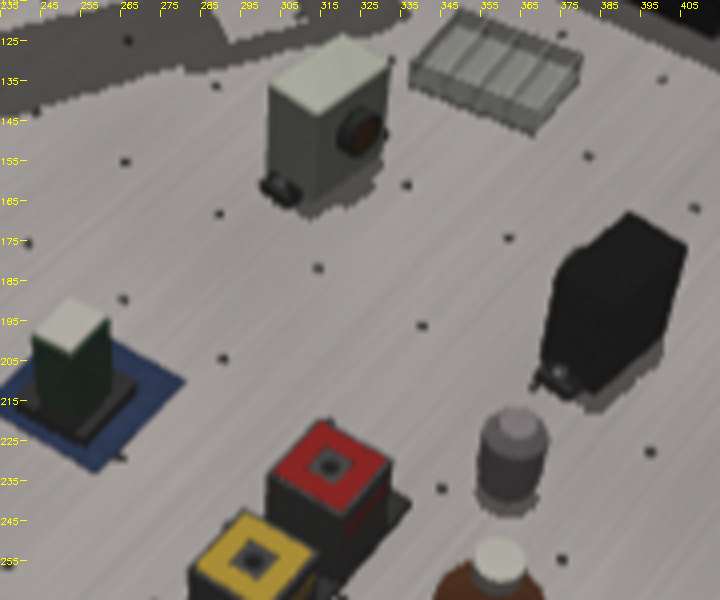

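Scene crop: the lamp's top centre is at (317.4,133.1) and its lens faces the detector. The cell cap centre is at (252.2,196.6), with the cell standing slightly off the pad's middle. The objective (363,228) is well clear of the path.

```bash
python3 - <<'E'
from h import *
t=load("top0.pkl"); s=load("scene0.pkl")
print("lamp tri",tri([t,s],[(187.7,238.4),(317.35,133.1)]))
for z in(.09,.1):
    a,b=ray(t,187.7,238.4,z),ray(t,199.7,157.4,z); print(z,a,b,np.linalg.norm(a-b),"mid",(a+b)/2,"yaw",np.arctan2(*(b-a)[1::-1]))
    # projection of detector top rectangle in scene for check
    d=(b-a)/np.linalg.norm(b-a); n=np.array([-d[1],d[0],0])
    print([proj(s,b+i*.025*d+j*.04*n).round(1) for i,j in((1,1),(1,-1),(-1,-1),(-1,1))])
print("cap",tri([t,s],[(281.3,238.1),(252.2,196.6)]), ray(t,281.3,238.1,.082))
# cap edges yaw (top)
c=[ray(t,u/5+169.6,v/5+139.6,.08)[:2] for u,v in((522,466),(590,463),(595,518),(527,523))]
print(np.round(c,4)); print([np.hypot(*(c[i]-c[i-1])).round(4) for i in range(4)])
b=[ray(t,u/5+169.6,v/5+139.6,.012)[:2] for u,v in((517,450),(601,450),(604,540),(515,541))]; print("base",np.round(b,4),np.mean(b,0))
w=R.from_quat([.2157,.97646,0,0]).as_matrix(); print(w)
E
```

```text
lamp tri [0.43739054 0.30852397 0.0885349 ]
0.09 [0.43623859 0.30728596 0.09      ] [0.69220321 0.27857874 0.09      ] 0.2575693969058392 mid [0.5642209  0.29293235 0.09      ] yaw -0.11168635818081339
[array([406.4, 175.1]), array([387.7, 191.1]), array([372.1, 181.1]), array([390.9, 165.7])]
0.1 [0.43570154 0.30549612 0.1       ] [0.69006696 0.27696826 0.1       ] 0.25596016080742906 mid [0.56288425 0.29123219 0.1       ] yaw -0.11168635818081372
[array([406.1, 172.4]), array([387.3, 188.4]), array([371.6, 178.4]), array([390.5, 163. ])]
cap [0.4426056  0.01814693 0.07351548] [0.44155358 0.01755293 0.082     ]
[[ 0.4579  0.0405]
 [ 0.4603 -0.0019]
 [ 0.4261 -0.0054]
 [ 0.4224  0.0369]]
[np.float64(0.0356), np.float64(0.0425), np.float64(0.0344), np.float64(0.0424)]
base [[ 0.4728  0.0448]
 [ 0.4735 -0.0099]
 [ 0.4152 -0.0125]
 [ 0.4137  0.0452]] [0.44381229 0.01690124]
[[-0.90694708  0.42124458  0.        ]
 [ 0.42124458  0.90694708  0.        ]
 [ 0.          0.         -1.        ]]
```

```bash
cat > go.py <<'E'
# go.py x y z yaw(tool y axis, deg): prints the move still to make in tool axes and row units
import sys; from h import *
from plant import manip
s=manip.state(); x,y,z,yaw=map(float,sys.argv[1:5]); M=R.from_quat(np.roll(s["tool_rot"],-1)).as_matrix()
d=(M.T@(np.array([x,y,z])-s["tool_pos"]))/.12; cur=np.degrees(np.arctan2(M[1,1],M[0,1])); e=(cur-yaw+90)%180-90
print("t",round(s["time"],2),"pos",s["tool_pos"].round(4),"yaw",round(cur,2),"| d",d.round(3),"roll",round(e/180,4),"| j6",s["joint_pos"][5].round(2),"F",s["contact_force"].round(1),"w",round(s["gripper_width"],3),"g",round(s["grasp_force"],1))
E
python3 -m pendant '[[1,[-0.2,-0.4,-0.1],0.05],[1,[-0.5,-0.9,-0.2],0.1],[1,[-0.5,-0.9,-0.2],0.15],[1,[-0.5,-0.9,-0.2],0.2],[1,[-0.5,-0.9,-0.2],0.25],[1,[-0.5,-0.9,-0.2],0.3],[1,[-0.5,-0.9,-0.2],0.329],[1,[-0.5,-0.9,-0.2],0.329]]'
python3 go.py .461 -.224 .2 5.9
for k in 1; do python3 -m pendant '[[1,[-0.4,0.1,0],0],[1,[-0.8,0.2,0],0],[1,[-1,0.25,0],0],[1,[-1,0.25,0],0]]'; done
python3 go.py .461 -.224 .2 5.9
python3 -c "
from h import *
t=load('top0.pkl');print(ray(t,331,137,.13),ray(t,287,132,.12))"
```

```text
time: 0.9
tool_pos: [0.272, 0.4433, 0.2548]
tool_rot: [0.0, 0.67, 0.742, -0.0]
contact_force: [0.8, 0.0, -0.3]
gripper_width: 1.0
grasp_force: 0.0
t 0.9 pos [0.272  0.4433 0.2548] yaw 5.88 | d [-5.693  0.997  0.459] roll -0.0001 | j6 0.77 F [ 0.8  0.  -0.3] w 1.0 g 0.0
time: 1.3
tool_pos: [0.315, 0.3252, 0.2551]
tool_rot: [0.0, 0.67, 0.742, -0.0]
contact_force: [-0.9, 0.6, -0.4]
gripper_width: 1.001
grasp_force: 0.0
t 1.3 pos [0.315  0.3252 0.2551] yaw 5.82 | d [-4.676  0.746  0.462] roll -0.0005 | j6 0.54 F [-0.9  0.6 -0.4] w 1.001 g 0.0
[ 0.75351275 -0.13199326  0.13      ] [0.77019437 0.00423853 0.12      ]
```

```bash
for c in 1; do
python3 -m pendant '[[1,[-0.4,0.06,0],0],[1,[-0.8,0.13,0],0],[1,[-1,0.16,0],0]]'
python3 -m pendant '[[1,[-0.4,0.06,0],0],[1,[-0.8,0.13,0],0],[1,[-1,0.16,0],0]]'
python3 -m pendant '[[1,[-0.4,0.06,0],0],[1,[-0.8,0.13,0],0],[1,[-1,0.16,0],0]]'
python3 -m pendant '[[1,[-0.4,0.06,0],0],[1,[-0.8,0.13,0],0],[1,[-1,0.16,0],0]]'
python3 -m pendant '[[1,[-0.4,0.06,0],0],[1,[-0.68,0.1,0],0],[1,[-0.68,0.1,0.2],0],[1,[-0.68,0.1,0.2],0],[1,[-0.68,0.1,0.2],0]]'
done | grep -c time; python3 go.py .461 -.224 .07 5.9
```

```text
5
t 3.0 pos [ 0.4599 -0.2214  0.2306] yaw 5.98 | d [-0.024  0.009  1.338] roll 0.0004 | j6 -0.7 F [ 0.2 -0.2  0.5] w 0.998 g 0.0
```

```bash

python3 -m pendant '[[1,[-0.02,0.01,0.35],0],[1,[-0.02,0.01,0.7],0],[1,[-0.02,0.01,0.9],0],[1,[-0.02,0.01,0.9],0]]' >/dev/null
python3 -m pendant '[[1,[0,0,0.2],0],[1,[0,0,0.44],0],[1,[0,0,0.44],0],[0,[0,0,0.44],0],[0,[0,0,0.44],0],[0,[0,0,0.44],0],[0,[0,0,0.44],0],[0,[0,0,0.44],0],[0,[0,0,0.44],0],[0,[0,0,0.44],0]]'; python3 go.py .461 -.224 .07 5.9
```

```text
time: 4.4
tool_pos: [0.4621, -0.2249, 0.0715]
tool_rot: [0.001, 0.67, 0.742, 0.0]
contact_force: [-1.3, 0.3, 6.7]
gripper_width: 0.199
grasp_force: 60.1
t 4.4 pos [ 0.4621 -0.2249  0.0715] yaw 5.87 | d [ 0.009 -0.008  0.013] roll -0.0002 | j6 -0.7 F [-1.3  0.3  6.7] w 0.199 g 60.1
```

```bash

python3 -m pendant '[[0,[0,0,-0.3],0],[0,[0,0,-0.7],0],[0,[0,0,-1],0],[0,[0,0,-1],0]]' >/dev/null
python3 -m pendant '[[0,[0,0,-0.25],0],[0,[0.15,0.3,-0.25],0],[0,[0.3,0.6,-0.25],0],[0,[0.4,0.9,-0.25],0],[0,[0.4,0.9,-0.25],0]]' >/dev/null
python3 -m pendant '[[0,[0.1,0.3,0],0],[0,[0.2,0.6,0],0],[0,[0.2,0.67,0],0],[0,[0.2,0.67,0],0],[0,[0.2,0.67,0.3],0],[0,[0.2,0.67,0.5],0],[0,[0.2,0.67,0.5],0],[0,[0.2,0.67,0.5],0]]'; python3 go.py .642 -.1332 .136 5.9
python3 - <<'E'
from h import *
s=grab("scene",1);t=grab("top",1); crop(s,220,190,110,110,5,"pics/s1.png")
E
```

```text
time: 6.1
tool_pos: [0.6403, -0.1342, 0.1602]
tool_rot: [-0.001, 0.67, 0.742, -0.0]
contact_force: [-0.7, -0.5, -0.6]
gripper_width: 0.202
grasp_force: 62.7
t 6.1 pos [ 0.6403 -0.1342  0.1602] yaw 5.81 | d [0.007 0.015 0.202] roll -0.0005 | j6 -0.42 F [-0.7 -0.5 -0.6] w 0.202 g 62.7
```

View pics/s1.png

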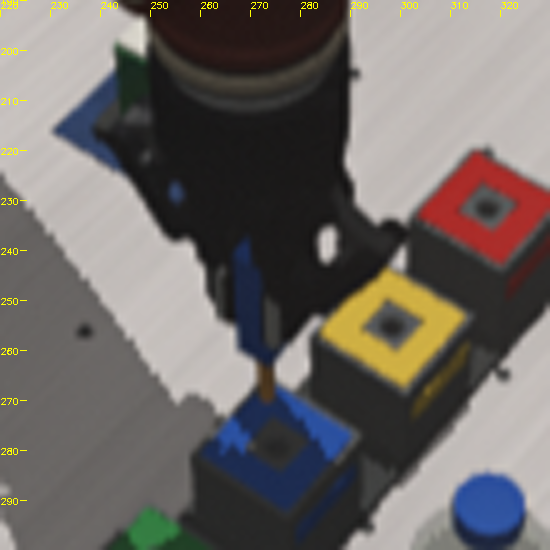

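The pin tip is at about (273.0,269.2) in the scene view, above the blue module's hole. I'll compare that with where it should be.

```bash
python3 - <<'E'
from h import *
s=load("scene1.pkl")
for z in(.096,.1): print(proj(s,[.6403,-.1342,z]), ray(s,273.0,269.2,z))
print(proj(s,[.6403,-.1342,.13]))
E
```

```text
[273.3222974  270.79108163] [ 0.6370716  -0.13140152  0.096     ]
[273.27916371 269.79235324] [ 0.63882616 -0.13338012  0.1       ]
[272.94737527 262.11004023]
```

```bash

python3 -m pendant '[[0,[0.01,0.015,0],0],[0,[0.01,0.015,0.15],0],[0,[0.01,0.015,0.25],0],[0,[0.01,0.015,0.35],0],[0,[0.01,0.015,0.45],0],[0,[0.01,0.015,0.55],0],[0,[0.01,0.015,0.6],0],[0,[0.01,0.015,0.62],0],[0,[0.01,0.015,0.62],0]]'; python3 go.py .642 -.1332 .0855 5.9
```

```text
time: 7.1
tool_pos: [0.6438, -0.133, 0.0858]
tool_rot: [0.001, 0.67, 0.742, 0.0]
contact_force: [3.7, -4.3, -0.8]
gripper_width: 0.203
grasp_force: 62.3
t 7.1 pos [ 0.6438 -0.133   0.0858] yaw 5.86 | d [ 0.    -0.015  0.002] roll -0.0002 | j6 -0.42 F [ 3.7 -4.3 -0.8] w 0.203 g 62.3
```

```bash

python3 -m pendant '[[0,[0,0,0.02],0],[0,[0,0,0.03],0],[0,[0,0,0.03],0]]'; python3 -m pendant '[[0.5,[0,0,0],0],[0.5,[0,0,0],0],[0.5,[0,0,0],0],[0.5,[0,0,-0.3],0],[0.5,[0,0,-0.7],0],[0.5,[0,0,-1],0],[0.5,[0,0,-1],0]]';  python3 go.py .4658 -.2684 .07 5.9
```

```text
time: 7.4
tool_pos: [0.644, -0.1331, 0.0856]
tool_rot: [0.001, 0.67, 0.742, -0.0]
contact_force: [-3.7, -2.8, 13.7]
gripper_width: 0.201
grasp_force: 64.6
time: 8.1
tool_pos: [0.6463, -0.1329, 0.2099]
tool_rot: [0.005, 0.67, 0.742, 0.002]
contact_force: [0.9, -0.9, 0.1]
gripper_width: 0.501
grasp_force: 0.0
t 8.1 pos [ 0.6463 -0.1329  0.2099] yaw 5.88 | d [-0.964 -1.624  1.153] roll -0.0001 | j6 -0.42 F [ 0.9 -0.9  0.1] w 0.501 g 0.0
```

```bash

python3 -m pendant '[[0.6,[-0.25,-0.35,0],0],[0.6,[-0.45,-0.7,0],0],[0.6,[-0.6,-1,0],0],[0.6,[-0.6,-1,0],0]]' >/dev/null
python3 -m pendant '[[0.8,[-0.2,-0.3,0],0],[0.8,[-0.36,-0.62,0],0],[0.8,[-0.36,-0.62,0],0],[0.8,[-0.36,-0.62,0.3],0],[0.8,[-0.36,-0.62,0.6],0],[0.8,[-0.36,-0.62,0.6],0]]' >/dev/null;  python3 go.py .4658 -.2684 .07 5.9
```

```text
t 9.1 pos [ 0.4586 -0.2633  0.1238] yaw 5.9 | d [-0.053  0.059  0.448] roll -0.0 | j6 -0.77 F [ 0.4  1.1 -0. ] w 0.8 g 0.0
```

```bash

python3 -m pendant '[[0.8,[0,0,0],0]]' >/dev/null;  python3 go.py .4658 -.2684 .07 5.9
```

```text
t 9.2 pos [ 0.4616 -0.2658  0.1297] yaw 5.91 | d [-0.026  0.033  0.497] roll 0.0001 | j6 -0.77 F [-0.5 -0.3  0.7] w 0.802 g 0.0
```

```bash

python3 -m pendant '[[0.8,[-0.01,0.01,0],0],[0.8,[-0.01,0.01,0],0]]' >/dev/null;  python3 go.py .4658 -.2684 .07 5.9
```

```text
t 9.4 pos [ 0.4645 -0.2686  0.133 ] yaw 5.89 | d [0.002 0.009 0.525] roll -0.0 | j6 -0.77 F [0.3 0.1 0.8] w 0.801 g 0.0
```

```bash

python3 -m pendant '[[0.8,[0,0.01,0.25],0],[0.8,[0,0.01,0.5],0],[0.8,[0,0.01,0.52],0],[0.8,[0,0.01,0.52],0],[0,[0,0.01,0.52],0],[0,[0,0.01,0.52],0],[0,[0,0.01,0.52],0],[0,[0,0.01,0.52],0],[0,[0,0.01,0.52],0],[0,[0,0.01,0.52],0]]';  python3 go.py .6436 -.2175 .22 5.9
python3 -m pendant '[[0,[0,0,-0.3],0],[0,[0,0,-0.7],0],[0,[0,0,-1],0],[0,[0,0,-1],0]]' >/dev/null
python3 -m pendant '[[0,[0,0,-0.2],0],[0,[0.1,0.3,-0.25],0],[0,[0.2,0.6,-0.25],0],[0,[0.3,1,-0.25],0],[0,[0.3,1,-0.25],0],[0,[0.3,1,-0.25],0],[0,[0.3,1,-0.25],0]]'; python3 go.py .6436 -.2175 .16 5.9
```

```text
time: 10.4
tool_pos: [0.4654, -0.2682, 0.0695]
tool_rot: [0.002, 0.67, 0.742, 0.001]
contact_force: [3.1, 1.2, 4.5]
gripper_width: 0.203
grasp_force: 58.9
t 10.4 pos [ 0.4654 -0.2682  0.0695] yaw 5.86 | d [ 0.267  1.524 -1.25 ] roll -0.0002 | j6 -0.76 F [3.1 1.2 4.5] w 0.203 g 58.9
time: 11.5
tool_pos: [0.5785, -0.2197, 0.2167]
tool_rot: [-0.001, 0.67, 0.742, -0.001]
contact_force: [0.0, -0.4, -0.5]
gripper_width: 0.2
grasp_force: 60.7
t 11.5 pos [ 0.5785 -0.2197  0.2167] yaw 5.85 | d [-0.038  0.542  0.471] roll -0.0003 | j6 -0.58 F [ 0.  -0.4 -0.5] w 0.2 g 60.7
```

```bash

python3 -m pendant '[[0,[-0.04,0.3,0],0],[0,[-0.04,0.54,0],0],[0,[-0.04,0.54,0.2],0],[0,[-0.04,0.54,0.45],0],[0,[-0.04,0.54,0.47],0],[0,[-0.04,0.54,0.47],0],[0,[-0.04,0.54,0.47],0],[0,[-0.04,0.54,0.47],0]]' >/dev/null; python3 go.py .6436 -.2175 .0835 5.9
python3 - <<'E'
from h import *
s=grab("scene",2); crop(s,200,220,90,90,6,"pics/s2.png")
E
```

```text
t 12.3 pos [ 0.6455 -0.2185  0.1643] yaw 5.84 | d [ 0.011 -0.017  0.673] roll -0.0003 | j6 -0.54 F [ 0.6  1.  -0.8] w 0.199 g 60.8
```

View pics/s2.png

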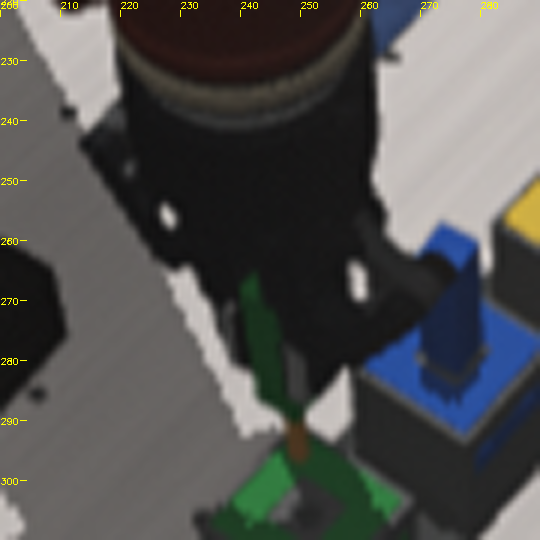

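Blue is seated, with its handle flush on the module. The green tip is at about (249.2,296.3), above its hole.

```bash
python3 - <<'E'
from h import *
s=load("scene2.pkl")
print(proj(s,[.6455,-.2185,.104]))
E
python3 -m pendant '[[0,[0.01,-0.015,0],0],[0,[0.01,-0.015,0.15],0],[0,[0.01,-0.015,0.25],0],[0,[0.01,-0.015,0.35],0],[0,[0.01,-0.015,0.45],0],[0,[0.01,-0.015,0.55],0],[0,[0.01,-0.015,0.65],0],[0,[0.01,-0.015,0.69],0],[0,[0.01,-0.015,0.7],0],[0,[0.01,-0.015,0.7],0]]'; python3 go.py .6436 -.2175 .0835 5.9
```

```text
[249.78540629 296.2964408 ]
time: 13.35
tool_pos: [0.6454, -0.2176, 0.083]
tool_rot: [0.002, 0.67, 0.742, 0.001]
contact_force: [-2.5, 1.7, 20.5]
gripper_width: 0.198
grasp_force: 63.9
t 13.35 pos [ 0.6454 -0.2176  0.083 ] yaw 5.88 | d [ 0.002 -0.014 -0.004] roll -0.0001 | j6 -0.54 F [-2.5  1.7 20.5] w 0.198 g 63.9
```

Seated at 20 N. Yellow next, at (.475,-.357).

```bash

python3 -m pendant '[[0.5,[0,0,0],0],[0.5,[0,0,0],0],[0.5,[0,0,0],0],[0.5,[0,0,-0.3],0],[0.5,[0,0,-0.7],0],[0.5,[0,0,-1],0],[0.5,[0,0,-1],0]]'>/dev/null
python3 -m pendant '[[0.6,[-0.25,-0.3,0],0],[0.6,[-0.5,-0.5,0],0],[0.6,[-0.7,-0.75,0],0],[0.6,[-0.9,-0.95,0],0],[0.6,[-0.9,-0.95,0],0]]' >/dev/null
python3 -m pendant '[[0.8,[-0.1,-0.3,0],0],[0.8,[-0.1,-0.6,0],0],[0.8,[-0.1,-0.6,0],0],[0.8,[-0.1,-0.6,0],0],[0.8,[-0.1,-0.6,0],0],[0.8,[-0.1,-0.6,0],0]]' >/dev/null;  python3 go.py .475 -.3573 .07 5.9
```

```text
t 15.15 pos [ 0.471  -0.3547  0.1974] yaw 5.94 | d [-0.026  0.031  1.062] roll 0.0002 | j6 -0.88 F [ 0.   0.2 -0.9] w 0.798 g 0.0
```

```bash

python3 -m pendant '[[0.8,[-0.02,0.03,0.25],0],[0.8,[-0.02,0.03,0.5],0],[0.8,[-0.02,0.03,0.5],0],[0.8,[-0.02,0.03,0.5],0]]'>/dev/null;  python3 go.py .475 -.3573 .07 5.9
python3 -m pendant '[[0.8,[0,0,0.25],0],[0.8,[0,0,0.5],0],[0.8,[0,0,0.55],0],[0.8,[0,0,0.55],0],[0,[0,0,0.55],0],[0,[0,0,0.55],0],[0,[0,0,0.55],0],[0,[0,0,0.55],0],[0,[0,0,0.55],0],[0,[0,0,0.55],0]]'; python3 go.py .6431 -.0476 .22 5.9
```

```text
t 15.55 pos [ 0.4742 -0.3567  0.1374] yaw 5.91 | d [-0.006  0.006  0.562] roll 0.0001 | j6 -0.87 F [-0.1 -0.5  0.8] w 0.8 g 0.0
time: 16.55
tool_pos: [0.4748, -0.3578, 0.0732]
tool_rot: [0.001, 0.67, 0.742, 0.0]
contact_force: [0.7, -0.1, 6.0]
gripper_width: 0.2
grasp_force: 60.3
t 16.55 pos [ 0.4748 -0.3578  0.0732] yaw 5.87 | d [ 2.426  1.662 -1.225] roll -0.0002 | j6 -0.87 F [ 0.7 -0.1  6. ] w 0.2 g 60.3
```

```bash

python3 -m pendant '[[0,[0,0,-0.3],0],[0,[0,0,-0.7],0],[0,[0,0,-1],0],[0,[0,0,-1],0]]' >/dev/null
python3 -m pendant '[[0,[0.1,0,-0.3],0],[0,[0.3,0.15,-0.4],0],[0,[0.6,0.3,-0.4],0],[0,[1,0.6,-0.4],0],[0,[1,0.6,-0.4],0]]' >/dev/null
python3 -m pendant '[[0,[0.3,0.2,0],0],[0,[0.6,0.4,0],0],[0,[1,0.6,0],0],[0,[1,0.6,0],0],[0,[1,0.6,0],0]]' >/dev/null
python3 -m pendant '[[0,[0.2,0.2,0],0],[0,[0.42,0.46,0],0],[0,[0.42,0.46,0],0],[0,[0.42,0.46,0.3],0],[0,[0.42,0.46,0.6],0],[0,[0.42,0.46,0.6],0],[0,[0.42,0.46,0.6],0],[0,[0.42,0.46,0.6],0],[0,[0.42,0.46,0.6],0]]' >/dev/null
python3 go.py .6431 -.0476 .0872 5.9
python3 - <<'E'
from h import *
s=grab("scene",3);t=grab("top",3); crop(s,225,185,110,100,5,"pics/s3.png")
E
```

```text
t 18.85 pos [ 0.6437 -0.0487  0.1707] yaw 5.83 | d [ 0.011 -0.007  0.696] roll -0.0004 | j6 -0.29 F [ 0.2  0.6 -0.3] w 0.203 g 61.8
```

View pics/s3.png

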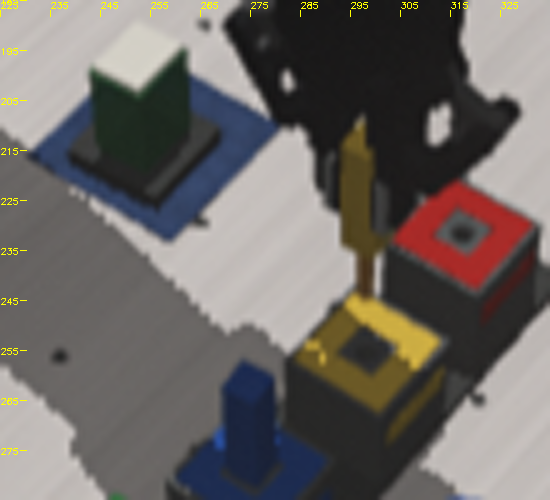

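The yellow tip is at about (297.6,243.8), above its hole. The cell cap is still at about (252,196).

```bash
python3 - <<'E'
from h import *
s=load("scene3.pkl")
print(proj(s,[.6437,-.0487,.1075]))
E
python3 -m pendant '[[0,[0.01,-0.01,0],0],[0,[0.01,-0.01,0.15],0],[0,[0.01,-0.01,0.25],0],[0,[0.01,-0.01,0.35],0],[0,[0.01,-0.01,0.45],0],[0,[0.01,-0.01,0.55],0],[0,[0.01,-0.01,0.65],0],[0,[0.01,-0.01,0.7],0],[0,[0.01,-0.01,0.72],0],[0,[0.01,-0.01,0.72],0]]'; python3 go.py .6431 -.0476 .0872 5.9
```

```text
[298.13826    244.10760657]
time: 19.95
tool_pos: [0.6444, -0.0476, 0.0864]
tool_rot: [0.003, 0.67, 0.742, 0.002]
contact_force: [-2.6, 0.9, 21.7]
gripper_width: 0.205
grasp_force: 64.8
t 19.95 pos [ 0.6444 -0.0476  0.0864] yaw 5.87 | d [ 0.001 -0.011 -0.006] roll -0.0002 | j6 -0.29 F [-2.6  0.9 21.7] w 0.205 g 64.8
```

```bash

python3 -m pendant '[[0.5,[0,0,0],0],[0.5,[0,0,0],0],[0.5,[0,0,0],0],[0.5,[0,0,-0.3],0],[0.5,[0,0,-0.7],0],[0.5,[0,0,-0.9],0],[0.5,[0,0,-0.9],0],[0.5,[0,0,-0.9],0]]'>/dev/null
cat > cell.py <<'E'
import sys; from h import *
tag=sys.argv[1]; t=grab("top",tag); s=grab("scene",tag); s0=load("scene0.pkl")
def cap(f,u,v,r):
    u,v=int(u),int(v); g=f["img"][v-r:v+r,u-r:u+r].min(2).astype(int); m=(g>g.max()*.8).astype(np.uint8)
    n,l,st,c=cv2.connectedComponentsWithStats(m); i=1+st[1:,4].argmax(); return (c[i]+[u-r,v-r]).round(2),st[i,4]
print("scene0 cap",cap(s0,252,197,10),"now",cap(s,252,197,10))
d=np.abs(s["img"].astype(int)-s0["img"]).max(2)[180:240,230:282]; print("diff>40:",(d>40).sum())
E
python3 cell.py 4; python3 go.py .4425 .0175 .13 4.9
```

```text
scene0 cap (array([250.98, 192.88]), np.int32(246)) now (array([250.98, 192.88]), np.int32(246))
diff>40: 589
t 20.85 pos [ 0.6396 -0.0465  0.1862] yaw 5.87 | d [ 0.698 -1.577  0.477] roll 0.0054 | j6 -0.29 F [-0.6 -0.1 -0.7] w 0.496 g 0.0
```

```bash

python3 -m pendant '[[0.8,[0.1,-0.3,0],0],[0.8,[0.2,-0.6,0],0],[0.8,[0.4,-1,0],0],[0.8,[0.4,-1,0],0]]' >/dev/null
python3 -m pendant '[[0.8,[0.15,-0.3,0],0],[0.8,[0.3,-0.58,0],0.005],[0.8,[0.3,-0.58,0],0.005],[0.8,[0.3,-0.58,0.2],0.005],[0.8,[0.3,-0.58,0.3],0.005],[0.8,[0.3,-0.58,0.3],0.005],[0.8,[0.3,-0.58,0.3],0.005],[0.8,[0.3,-0.58,0.3],0.005]]' >/dev/null
python3 go.py .4425 .0175 .028 4.9
```

```text
t 22.05 pos [0.4446 0.0171 0.154 ] yaw 4.96 | d [ 0.005 -0.018  1.05 ] roll 0.0003 | j6 -0.22 F [ 0.1 -0.   0.1] w 0.803 g 0.0
```

```bash

python3 -m pendant '[[0.8,[0,-0.02,0.3],0],[0.8,[0,-0.02,0.6],0],[0.8,[0,-0.02,0.8],0],[0.8,[0,-0.02,1],0],[0.8,[0,-0.02,1],0],[0.8,[0,-0.02,1],0],[0.8,[0,-0.02,1],0]]' >/dev/null
python3 go.py .4425 .0175 .033 4.9
python3 -m pendant '[[0.5,[0,0,0],0],[0.5,[0,0,0],0],[0.5,[0,0,0],0],[0.46,[0,0,0],0],[0.46,[0,0,0],0],[0.44,[0,0,0],0],[0.44,[0,0,0],0]]'
python3 -m pendant '[[0.42,[0,0,0],0],[0.42,[0,0,0],0]]' | tail -2; python3 -m pendant '[[0.41,[0,0,0],0],[0.41,[0,0,0],0]]' | tail -2;
```

```text
t 22.75 pos [0.4432 0.0169 0.0353] yaw 4.97 | d [ 0.006 -0.005  0.02 ] roll 0.0004 | j6 -0.22 F [ 0.2 -0.3 -0.6] w 0.798 g 0.0
time: 23.45
tool_pos: [0.4422, 0.0171, 0.0338]
tool_rot: [0.001, 0.676, 0.737, 0.001]
contact_force: [1.8, 1.0, 2.3]
gripper_width: 0.439
grasp_force: 1.1
gripper_width: 0.419
grasp_force: 1.2
gripper_width: 0.411
grasp_force: 1.3
```

```bash

for r in 1; do python3 -m pendant '[[0.405,[0,0,0],0],[0.405,[0,0,0],0]]' | tail -3; python3 -m pendant '[[0.4,[0,0,0],0],[0.4,[0,0,0],0]]' | tail -3;python3 -m pendant '[[0.395,[0,0,0],0],[0.395,[0,0,0],0]]' | tail -3; done
```

```text
contact_force: [1.5, -0.3, 1.8]
gripper_width: 0.404
grasp_force: 1.3
contact_force: [1.8, -0.2, 2.2]
gripper_width: 0.4
grasp_force: 1.2
contact_force: [1.7, -0.5, 2.3]
gripper_width: 0.397
grasp_force: 9.1
```

```bash

python3 -m pendant '[[0.395,[0,0,-0.02],0],[0.395,[0,0,-0.06],0],[0.395,[0,0,-0.12],0],[0.395,[0,0,-0.2],0],[0.395,[0,0,-0.2],0],[0.395,[0,0,-0.2],0]]'; python3 go.py .564 .2925 .1 -6.4
python3 - <<'E'
from h import *
s=grab("scene",5); crop(s,200,130,120,110,5,"pics/s5.png")
E
```

```text
time: 25.05
tool_pos: [0.4418, 0.0171, 0.0579]
tool_rot: [0.001, 0.676, 0.737, 0.0]
contact_force: [0.6, -0.3, -2.0]
gripper_width: 0.4
grasp_force: 8.9
t 25.05 pos [0.4418 0.0171 0.0579] yaw 4.97 | d [ 2.198  1.213 -0.35 ] roll 0.0632 | j6 -0.22 F [ 0.6 -0.3 -2. ] w 0.4 g 8.9
```

View pics/s5.png

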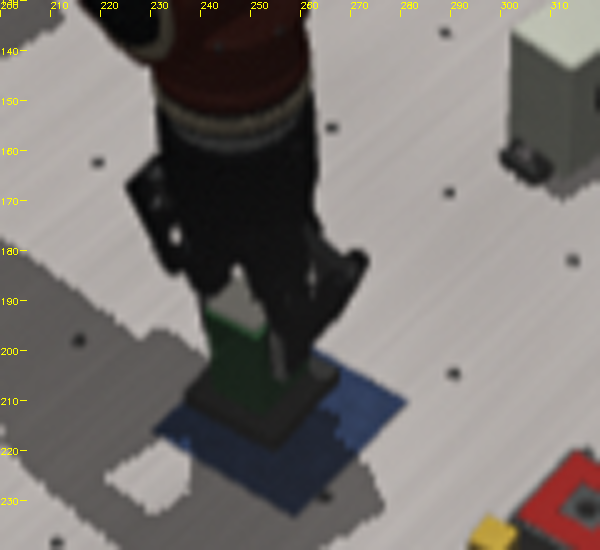

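```bash

python3 -m pendant '[[0.395,[0,0.1,-0.15],0],[0.395,[0,0.25,-0.35],0],[0.395,[0.1,0.45,-0.55],0],[0.395,[0.25,0.65,-0.75],0],[0.395,[0.4,0.85,-0.75],0],[0.395,[0.6,1,-0.75],0],[0.395,[0.8,1,-0.75],0],[0.395,[0.9,1,-0.75],0],[0.395,[1,1,-0.75],0]]' | tail -1
python3 -m pendant '[[0.395,[0.1,0,0],0.01],[0.395,[0.3,0.05,0],0.02],[0.395,[0.5,0.1,0],0.03],[0.395,[0.7,0.15,0],0.04],[0.395,[0.85,0.2,0],0.05],[0.395,[1,0.2,0],0.06],[0.395,[1,0.2,0],0.063],[0.395,[1,0.2,0],0.063]]' | tail -1
python3 go.py .564 .2925 .034 -6.4
```

```text
grasp_force: 9.2
grasp_force: 9.2
t 26.8 pos [0.5638 0.2682 0.147 ] yaw -6.34 | d [ 0.202 -0.02   0.941] roll 0.0003 | j6 0.44 F [-0.2 -0.4 -1.3] w 0.397 g 9.2
```

```bash

python3 -m pendant '[[0.395,[0.1,-0.01,0],0],[0.395,[0.2,-0.015,0],0],[0.395,[0.204,-0.015,0.15],0],[0.395,[0.204,-0.015,0.35],0],[0.395,[0.204,-0.015,0.5],0],[0.395,[0.204,-0.015,0.7],0],[0.395,[0.204,-0.015,0.8],0],[0.395,[0.204,-0.015,0.85],0],[0.395,[0.204,-0.015,0.85],0],[0.395,[0.204,-0.015,0.85],0]]' | tail -1
python3 go.py .5645 .2927 .034 -6.4
python3 - <<'E'
from h import *
t=grab("top",6);s=grab("scene",6); crop(s,280,95,140,110,5,"pics/s6.png")
E
```

```text
grasp_force: 9.2
t 27.8 pos [0.5658 0.2934 0.0463] yaw -6.38 | d [-0.008 -0.011  0.102] roll 0.0001 | j6 0.47 F [ 0.5 -0.4 -1.9] w 0.4 g 9.2
```

View pics/s6.png

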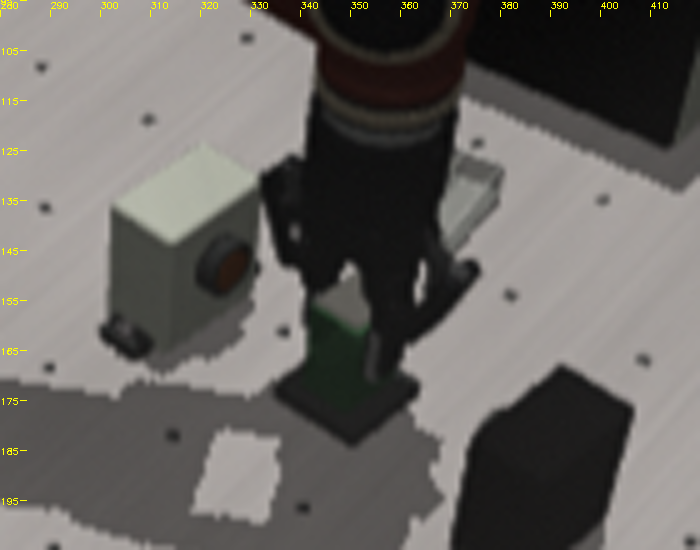

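The cell is held level between the heads, with its base front corner at about (350,183). The lamp and detector are untouched, so I'll lower and release it.

```bash

python3 -m pendant '[[0.395,[-0.008,-0.011,0.03],0],[0.395,[-0.008,-0.011,0.06],0],[0.395,[-0.008,-0.011,0.09],0],[0.395,[-0.008,-0.011,0.1],0],[0.395,[-0.008,-0.011,0.1],0]]' | egrep 'pos|contact|grasp'
python3 -m pendant '[[0.395,[0,0,0.01],0],[0.395,[0,0,0.01],0]]' | egrep 'pos|contact|grasp'
```

```text
tool_pos: [0.5636, 0.2924, 0.0333]
contact_force: [-0.1, 0.3, 0.6]
grasp_force: 9.4
tool_pos: [0.5636, 0.2924, 0.0333]
contact_force: [-4.1, -1.5, 6.6]
grasp_force: 10.2
```

```bash

python3 -m pendant '[[0.42,[0,0,0],0],[0.45,[0,0,0],0],[0.6,[0,0,0],0],[0.8,[0,0,0],0],[0.8,[0,0,0],0],[0.8,[0,0,-0.3],0],[0.8,[0,0,-0.6],0],[0.8,[0,0,-0.9],0],[0.8,[0,0,-1],0]]' | egrep 'pos|contact|grasp'
python3 -m pendant '[[0.8,[-0.3,0,-0.2],0],[0.8,[-0.6,0,-0.4],0],[0.8,[-1,0,-0.5],0],[0.8,[-1,0,-0.5],0]]' >/dev/null
python3 -m pendant '[[0.5,[-0.3,0,0],0],[0.5,[-0.6,0,0],0],[0.5,[-1,0,0],0],[0.5,[-1,0,0],0]]' >/dev/null
python3 go.py .56 -.399 .2 -6.4
python3 - <<'E'
from h import *
t=grab("top",7);s=grab("scene",7); crop(s,280,110,140,100,5,"pics/s7.png")
im=np.hstack([cv2.resize(t["img"][140:260,170:300,::-1],None,fx=4.5,fy=4.5,interpolation=2)]); cv2.imwrite("pics/t7.png",im)
E
```

```text
tool_pos: [0.5661, 0.2934, 0.1574]
contact_force: [0.2, 0.2, -0.1]
grasp_force: 0.0
t 30.3 pos [0.5362 0.0502 0.2106] yaw -6.68 | d [-3.694  0.632  0.094] roll -0.0015 | j6 0.07 F [0.2 1.4 0.1] w 0.496 g 0.0
```

View pics/t7.png

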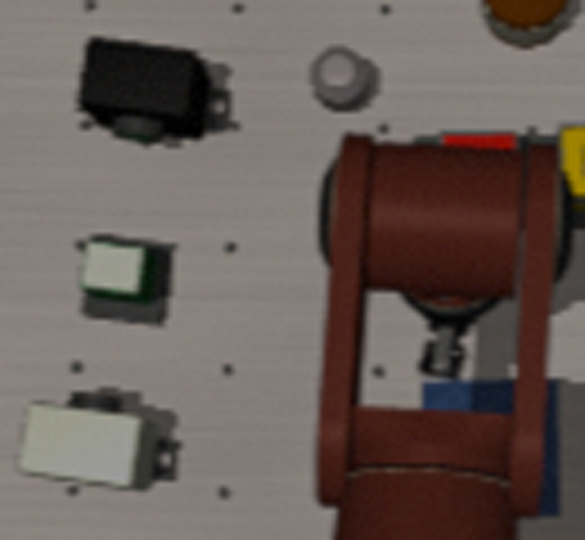

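Top crop: the cell stands between the heads with its cap centre at about (194.9,198.7), the lamp top at (187.8,238.2), and looks square.

```bash
python3 - <<'E'
from h import *
t=load("top7.pkl")
px=lambda u,v:(u/4.5+169.6,v/4.5+139.6)
c=[ray(t,*px(*p),.08)[:2] for p in((86,238),(147,243),(142,294),(81,290))]; print("cell",np.mean(c,0),[np.hypot(*(c[i]-c[i-1])).round(3) for i in range(4)])
for i,j in((3,0),(2,1)): d=c[j]-c[i]; print("yaw",np.arctan2(d[1],d[0]))
for i,j in((0,1),(3,2)): d=c[i]-c[j]; print("yaw y",np.arctan2(-d[0],d[1]))
# base at z=.012 lower edge corners
L=[ray(t,*px(*p),.09)[:2] for p in((30,402),(144,413),(136,488),(18,472))]; D=[ray(t,*px(*p),.09)[:2] for p in((90,38),(200,50),(193,140-16),(80,110))]
print("lamp",np.mean(L,0)); back=(D[0]+D[1])/2; l=(D[0]-D[1])/np.linalg.norm(D[0]-D[1]); n=np.array([l[1],-l[0]]); det=back-.025*n; print("det",det,"n",n,"mid",(np.mean(L,0)+det)/2,"dist",np.linalg.norm(det-np.mean(L,0)))
print("button px",ray(t,411.2,203.5,.05))
E
```

```text
cell [0.56161144 0.29080317] [np.float64(0.037), np.float64(0.043), np.float64(0.036), np.float64(0.043)]
yaw -0.05935765781673842
yaw -0.06450359968889792
yaw y -0.06887695808778804
yaw y -0.05227989781835073
lamp [0.43687793 0.30693785]
det [0.6932714  0.27515469] n [ 0.99529187 -0.09692317] mid [0.56507466 0.29104627] dist 0.2583559106333059
button px [ 0.55965979 -0.39676636  0.05      ]
```

```bash

python3 -m pendant '[[0,[-0.4,0.07,0],0],[0,[-0.8,0.14,0],0],[0,[-1,0.17,0],0],[0,[-1,0.17,0],0]]' >/dev/null
python3 -m pendant '[[0,[-0.4,0.07,0],0],[0,[-0.8,0.14,0],0],[0,[-1,0.17,0],0],[0,[-1,0.17,0],0]]' >/dev/null
python3 -m pendant '[[0,[-0.4,0.07,0],0],[0,[-0.8,0.14,0],0],[0,[-1,0.17,0],0],[0,[-1,0.17,0],0]]' >/dev/null
python3 -m pendant '[[0,[-0.3,0.05,0],0],[0,[-0.67,0.12,0],0],[0,[-0.67,0.12,0.2],0],[0,[-0.67,0.12,0.6],0],[0,[-0.67,0.12,0.6],0],[0,[-0.67,0.12,0.6],0],[0,[-0.67,0.12,0.6],0]]' >/dev/null
python3 go.py .5595 -.397 .05 -6.4
python3 - <<'E'
from h import *
t=grab("top",8);s=grab("scene",8); s7=load("scene7.pkl")
print("cell changed px:",(np.abs(s["img"].astype(int)-s7["img"]).max(2)[140:190,325:375]>40).sum())
cv2.imwrite("pics/s8.png",s["img"][:,:,::-1])
E
```

```text
t 32.3 pos [ 0.565  -0.3915  0.1429] yaw -6.27 | d [-0.049 -0.043  0.774] roll 0.0007 | j6 -0.6 F [ 0.5 -1.1  0.5] w 0.0 g 0.0
cell changed px: 0
```

View pics/s8.png

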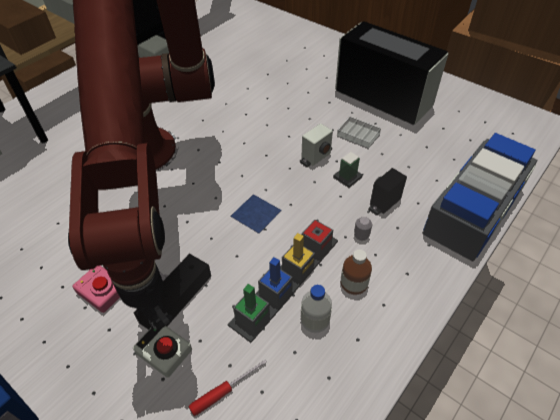

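The three probes stand in their own modules, the cell is unchanged at (348,168) between the heads, and the closed fingers hang over the white console's button at (165,345). Pressing now.

```bash

python3 -m pendant '[[0,[-0.04,-0.03,0.2],0],[0,[-0.045,-0.04,0.4],0],[0,[-0.045,-0.04,0.6],0],[0,[-0.045,-0.04,0.66],0],[0,[-0.045,-0.04,0.66],0],[0,[-0.045,-0.04,0.66],0]]' | egrep 'pos|contact'
python3 -m pendant '[[0,[0,0,0.04],0],[0,[0,0,0.08],0],[0,[0,0,0.1],0],[0,[0,0,0.1],0]]' | egrep 'pos|contact'
python3 -m pendant '[[0,[0,0,0.03],0],[0,[0,0,0.05],0],[0,[0,0,0.05],0]]' | egrep 'pos|contact'
```

```text
tool_pos: [0.559, -0.3978, 0.0631]
contact_force: [0.1, -0.5, 0.5]
tool_pos: [0.5592, -0.3981, 0.0511]
contact_force: [0.9, 0.1, 5.0]
tool_pos: [0.5595, -0.3983, 0.0506]
contact_force: [-10.2, 8.6, 28.2]
```

Bottomed out at 28 N. I'll lift off, go back to the cell and check that it has not been knocked.

```bash

python3 -m pendant '[[0,[0,0,0.05],0],[0,[0,0,-0.3],0],[0,[0,0,-0.7],0],[0,[0,0,-1],0],[0,[0,0,-1],0]]' >/dev/null
python3 -m pendant '[[0,[0.3,0,-0.4],0],[0,[0.6,0,-0.5],0],[0.5,[1,0,-0.5],0],[0.5,[1,0,-0.5],0]]' >/dev/null
python3 -m pendant '[[0.8,[0.4,0,0],0],[0.8,[0.8,0,0],0],[0.8,[1,0,0],0],[0.8,[1,0,0],0]]' >/dev/null
python3 -m pendant '[[0.8,[0.4,0,0],0],[0.8,[0.8,0,0],0],[0.8,[1,0,0],0],[0.8,[1,0,0],0]]' >/dev/null
python3 -m pendant '[[0.8,[0.4,0,0],0],[0.8,[0.8,0,0],0],[0.8,[0.8,0,0],0],[0.8,[0.8,0,0],0]]' >/dev/null
python3 go.py .5636 .2924 .15 -6.4
python3 - <<'E'
from h import *
t=grab("top",9);s=grab("scene",9); s7=load("scene7.pkl");t7=load("top7.pkl")
print("cell changed px:",(np.abs(s["img"].astype(int)-s7["img"]).max(2)[140:190,325:375]>40).sum(),(np.abs(t["img"].astype(int)-t7["img"]).max(2)[185:220,183:212]>40).sum())
E
```

```text
t 35.8 pos [0.6086 0.055  0.2221] yaw -6.36 | d [ 1.925 -0.591  0.599] roll 0.0002 | j6 0.08 F [ 0.2  0.2 -0.4] w 0.803 g 0.0
cell changed px: 521 0
```

The top view shows no change at the cell, so the scene-view difference is the arm passing in front. Regrasping.

```bash

python3 -m pendant '[[0.8,[0.3,-0.1,0],0],[0.8,[0.6,-0.2,0],0],[0.8,[1,-0.3,0],0],[0.8,[1,-0.3,0],0]]' >/dev/null
python3 -m pendant '[[0.8,[0.4,-0.1,0],0],[0.8,[0.8,-0.2,0],0],[0.8,[0.92,-0.29,0],0],[0.8,[0.92,-0.29,0.3],0],[0.8,[0.92,-0.29,0.6],0],[0.8,[0.92,-0.29,0.6],0],[0.8,[0.92,-0.29,0.6],0],[0.8,[0.92,-0.29,0.6],0]]' >/dev/null
python3 go.py .5636 .2924 .0335 -6.4
```

```text
t 37.1 pos [0.5655 0.2924 0.1535] yaw -6.45 | d [-0.003 -0.019  1.   ] roll -0.0003 | j6 0.47 F [-0.4  0.6 -0.1] w 0.797 g 0.0
```

```bash

python3 -m pendant '[[0.8,[0,-0.02,0.3],0],[0.8,[0,-0.02,0.6],0],[0.8,[0,-0.02,0.8],0],[0.8,[0,-0.02,0.99],0],[0.8,[0,-0.02,0.99],0],[0.8,[0,-0.02,0.99],0],[0.8,[0,-0.02,0.99],0]]' >/dev/null
python3 -m pendant '[[0.5,[0,0,0],0],[0.5,[0,0,0],0],[0.5,[0,0,0],0],[0.46,[0,0,0],0],[0.43,[0,0,0],0],[0.41,[0,0,0],0],[0.4,[0,0,0],0],[0.395,[0,0,0],0],[0.395,[0,0,0],0]]'|tail -5
python3 -m pendant '[[0.395,[0,0,-0.02],0],[0.395,[0,0,-0.06],0],[0.395,[0,0,-0.12],0],[0.395,[0,0,-0.2],0],[0.395,[0,0,-0.2],0]]' |tail -5; python3 go.py .443 .0267 .15 0
```

```text
tool_pos: [0.5619, 0.2933, 0.0325]
tool_rot: [0.0, 0.745, 0.667, 0.001]
contact_force: [2.3, -0.0, 1.6]
gripper_width: 0.399
grasp_force: 8.9
tool_pos: [0.5626, 0.2938, 0.0584]
tool_rot: [0.001, 0.745, 0.667, 0.002]
contact_force: [0.5, 0.7, -0.3]
gripper_width: 0.396
grasp_force: 8.9
t 39.2 pos [0.5626 0.2938 0.0584] yaw -6.37 | d [-2.322 -0.741 -0.77 ] roll -0.0354 | j6 0.48 F [ 0.5  0.7 -0.3] w 0.396 g 8.9
```

```bash

python3 -m pendant '[[0.395,[0,0,-0.15],0],[0.395,[0,0,-0.35],0],[0.395,[0,0,-0.55],0],[0.395,[0,0,-0.75],0],[0.395,[-0.1,0,-0.75],0],[0.395,[-0.3,0,-0.75],0],[0.395,[-0.5,0,-0.75],0],[0.395,[-0.75,-0.1,-0.75],0],[0.395,[-1,-0.2,-0.75],0],[0.395,[-1,-0.2,-0.75],0]]' | egrep 'contact|grasp'
python3 -m pendant '[[0.395,[-0.2,-0.1,0],0],[0.395,[-0.4,-0.2,0],0],[0.395,[-0.6,-0.3,0],0],[0.395,[-0.8,-0.4,0],0],[0.395,[-1,-0.5,0],0],[0.395,[-1,-0.54,0],0],[0.395,[-1,-0.54,0],0]]' | egrep 'contact|grasp'
python3 go.py .443 .0267 .036 0
python3 - <<'E'
from h import *
s=grab("scene",10); crop(s,200,100,130,120,5,"pics/s10.png")
E
```

```text
contact_force: [-0.0, 0.6, -1.3]
grasp_force: 9.2
contact_force: [0.6, -0.4, -1.2]
grasp_force: 9.2
t 40.9 pos [0.446  0.0646 0.1457] yaw -6.43 | d [-0.317  0.011  0.914] roll -0.0357 | j6 0.09 F [ 0.6 -0.4 -1.2] w 0.399 g 9.2
```

View pics/s10.png

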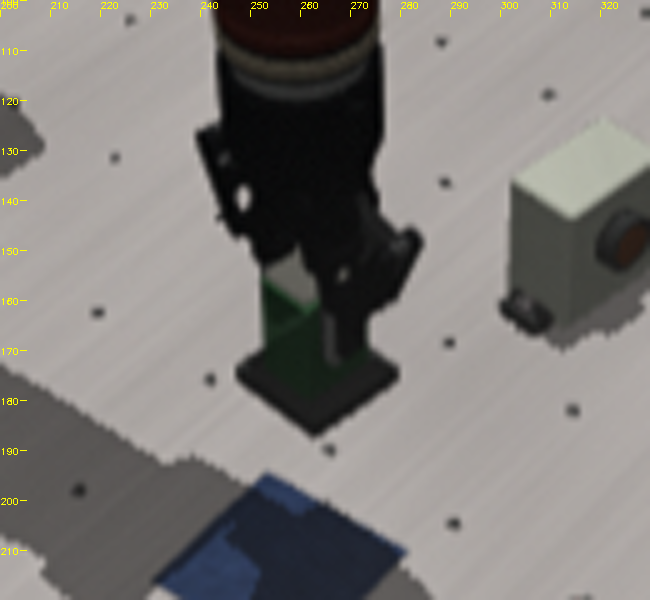

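The cell is held level, short of the pad (corners at about (253,195) and (281,210)). I'll set it down on the pad's middle.

```bash

python3 -m pendant '[[0.395,[-0.15,0,0],0],[0.395,[-0.31,0.01,0],0],[0.395,[-0.31,0.01,0.15],0],[0.395,[-0.31,0.01,0.35],0],[0.395,[-0.31,0.01,0.5],0],[0.395,[-0.31,0.01,0.7],0],[0.395,[-0.31,0.01,0.8],0],[0.395,[-0.31,0.01,0.85],0],[0.395,[-0.31,0.01,0.88],0],[0.395,[-0.31,0.01,0.88],0]]' | egrep 'contact|grasp'
python3 -m pendant '[[0.395,[0,0,0],0],[0.395,[0,0,0.02],0],[0.395,[0,0,0.04],0],[0.395,[0,0,0.04],0],[0.395,[0,0,0.04],0]]' | egrep 'contact|grasp'; python3 go.py .443 .0267 .034 0
```

```text
contact_force: [-0.1, 0.3, -1.1]
grasp_force: 9.2
contact_force: [0.1, 0.6, -1.3]
grasp_force: 9.2
t 42.45 pos [0.4435 0.0275 0.0357] yaw -6.38 | d [-0.007 -0.003  0.014] roll -0.0354 | j6 0.01 F [ 0.1  0.6 -1.3] w 0.393 g 9.2
```

```bash

python3 -m pendant '[[0.395,[0,0,0.012],0],[0.395,[0,0,0.025],0],[0.395,[0,0,0.025],0],[0.395,[0,0,0.025],0]]' | egrep 'pos|contact|grasp'
```

```text
tool_pos: [0.4437, 0.0273, 0.033]
contact_force: [-1.7, -1.6, 0.6]
grasp_force: 9.5
```

```bash

python3 -m pendant '[[0.395,[0,0,0.006],0],[0.42,[0,0,0.006],0],[0.45,[0,0,0],0],[0.6,[0,0,0],0],[0.8,[0,0,0],0],[0.8,[0,0,0],0],[0.8,[0,0,-0.3],0],[0.8,[0,0,-0.6],0],[0.8,[0,0,-0.9],0],[0.8,[0,0,-1],0]]' | egrep 'pos|contact|grasp'
python3 -m pendant '[[0.8,[0.2,0,-0.3],0],[0.8,[0.5,0,-0.5],0],[0.8,[0.9,0,-0.5],0],[0.8,[1,0,-0.5],0],[0.8,[1,0,-0.5],0]]' >/dev/null
python3 -m pendant '[[0.8,[0.3,0,0],0],[0.8,[0.6,0,0],0],[0.8,[1,0,0],0],[0.8,[1,0,0],0],[0.8,[1,0,0],0],[0.8,[1,0,0],0]]' | egrep 'pos|contact|grasp'
python3 - <<'E'
from h import *
t=grab("top",11);s=grab("scene",11); cv2.imwrite("pics/s11.png",s["img"][:,:,::-1])
g=t["img"][228:252,270:292].min(2).astype(int); m=(g>g.max()*.85).astype(np.uint8); n,l,st,c=cv2.connectedComponentsWithStats(m); i=1+st[1:,4].argmax(); print(st[i],ray(t,*(c[i]+[270,228]),.08))
E
```

```text
tool_pos: [0.4458, 0.0273, 0.1572]
contact_force: [0.7, -0.1, 0.1]
grasp_force: 0.0
tool_pos: [0.4701, 0.2644, 0.2118]
contact_force: [0.2, -0.8, 0.8]
grasp_force: 0.0
[  3   5  12  11 105] [0.44117709 0.02634037 0.08      ]
```

View pics/s11.png

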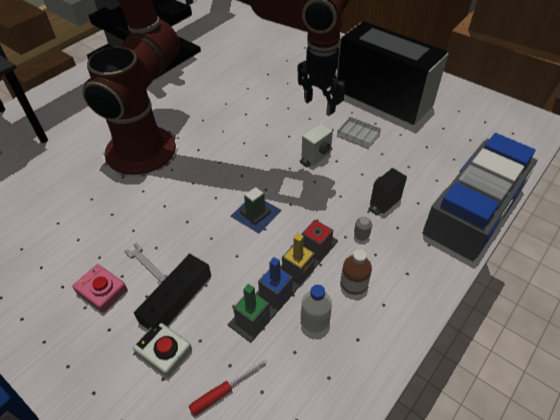

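The cell is upright on the pad's middle (255,207), measured at (0.441, 0.026) against the pad's (0.443, 0.027). The three probes are seated, the bystanders are in place, the button (165,346) is up, and the arm is clear.

```bash
python3 -c "
from plant import manip
print(manip.job_done())"
```

```text
the job is handed in; nothing more can be done
None
```

The job is handed in: blue, green and yellow probes (red was absent) are fully home in their modules, the check button was pressed to its stop with the cell in the beam, and the cell is back upright on its pad, though no verdict came back.

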